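# Wind the timer, then hold the grinder's feed shutter open at the clip

## Robot

A 6-joint arm with a two-finger parallel gripper is mounted at the origin on the work surface. World frame = base frame: x ahead of the robot, y to its left, z up, the work surface at z = 0. Lengths are in m, angles in rad, forces in N, time in s.
With the tool pointing down it reaches from about 0.225 to 0.875 m from the base axis. Payload 3.4 kg.
Tool frame: the origin (TCP) lies at the very end of the fingers, on their centre line; the grasp point (between the pads) lies 19 mm behind it (manip.grasp_offset is the distance from the TCP to the grasp point, in m); x points along the fingers, y is the direction in which the jaws open and shut, and the axes are right-handed (so a half turn about x gives the same grasp; the last joint's range is limited). The gripper opens to 85 mm and grips with 20 to 120 N. Pads are 22 mm wide; open, the fingers measure 114 mm over their backs; the gripper's body (76 mm by 85 mm) begins 54 mm behind the grasp point. The pads swing forward as they close: fully open they stand 13 mm farther back than shut.
Start: joints at [1.119, 0.276, 1.505, -0, 1.361, -0.121], TCP at [0.187, 0.544, 0.231] pointing down, gripper open.
Joint ranges: [-2.89, 2.89], [-0.75, 2.08], [0.22, 2.7], [-1.18, 4.32], [0.11, 2.71], [-2.7, 2.7]. Speed limits (rad/s): [2.57, 2.57, 3.14, 3.14, 3.14, 3.14].

## Interface

Orientations are given as a unit quaternion [w, x, y, z].
In Python, from rig import manip gives the robot as it stands.
- The arm moves only by the tool step_arm, never from a script. Its argument "increments" is a list of rows, each an object with "grip": the opening, from 0 (shut) to 1 (fully open); "delta_pos": the shift along the world's x, y, z in m, a list of three; "twist": the turn about the world's z in degrees. A call has 1 to 10 rows; each row shifts and turns the commanded pose from where the row before left it; what a row does not reach is not made up. A row lasts 1/12 s, in which the tool goes at most 41.7 mm and 7.16 degrees, less where a joint would pass 70% of its speed; a pose out of reach is approached as far as the arm can. A call with a gripper value outside its range is refused whole. The fingers move at their own pace and stop on an object; "force" is the grip in N (left out, the last holds). Time passes only in rows, so rows that do not move let the fingers close. It gives the time, the measured TCP pose, the force and the opening at its end, in the units of the state.
- manip.get_state(): the state, without advancing time (a new reading comes with each control period).
- manip.get_image(name): name is "side" or "top"; returns a dict with "img" (420x560x3 uint8, red, green, blue), "fx", "fy", "cx", "cy" (pixels), "rvec" (rotation vector, rad) and "tvec" (3), from world to camera coordinates, as OpenCV has them. Camera axes: x right, y down, z forward; pixel columns grow to the right and rows downward; lengths in m; the calibration is good to about 2 mm. A picture is of the moment at which its call begins. There is no depth.
- manip.sign_off(): hands the job in, once; it reports no verdict.
The state is a dict: "clock": time; "qpos": joint angles; "qd": joint speeds; "effort": joint torques, N m; "position": TCP position; "ee_rot": TCP orientation; "contact_force": force on the tool from outside, world axes, zero at the start; "moment": the same for the moment, N m; "width": finger opening in m.
Only numpy, scipy, OpenCV 4.12 (cv2) and the standard library are available. Lean on these libraries where they do the work, as an engineer would, in place of code of your own. Each camera call takes 0.05 s, during which the arm holds its last target. There are 200 camera calls.

## Task

Get the grinder ready for a timed feed: first wind the clockwork timer's key clockwise, in several part turns, until its nib points at the raised bar on the dial. Then pull the grinder's spring-return feed shutter out by its upright grip until its side pointer lines up with the small steel clip on the feed channel, and keep it there: you finish while still holding the shutter against its spring. Leave the tray, cups, saucers, jar and strainer where they are.

Things in the scene. Friction and masses are not known exactly. Their poses are not given: they have to be found in the camera images.
- key_grip (a point): Grip point of the winding key on top of the fixed round white timer (100 mm wide, 42 high): on the key's upright axis, 72 mm above the counter. The wing is an upright steel plate 36 mm long (point x), 10 thick (y), 28 high, from 56 to 84 mm up; below it only a disc, nib and bar, up to 47 mm. The frame turns with the key.
- key_nib (a point): Tip of the black nib, 4 mm wide, which sticks out from the disc at the foot of the key along its +x, 29.5 mm from the key's axis and 47 mm above the counter; it turns with the key.
- timer_bar (a point): Middle of the one raised black bar on the timer's dial (13 mm long, radial, 5 mm wide), 36.5 mm from the key's axis, its top 46.5 mm above the counter. Fixed to the timer; its own axes are the timer's.
- key (a joint): Turn of the key in rad, growing clockwise seen from above; starts between 0 and 0.5. The nib points at the bar at 2.5. A hard stop lies at 4.2. It needs about 0.06 N m to turn and stays where it is left (a ratchet holds it).
- shutter_grip (a point): Middle of the shutter's upright steel grip: 14 mm thick along the pull (y), 34 wide (x), from 100 to 148 mm above the counter. It rides on a channel 44 mm wide, top at 95 mm, of the grinder clamped at the counter's left edge. It pulls out along -y of this frame (level). When home it is 165 mm from the hopper's axis (hopper radius 54, top 243 mm up).
- shutter_pointer (a point): Tip of the small dark steel pointer (3 mm thick) at the foot of the grip, on its +x side, 31 mm from the middle of the grip and in line with it along the pull, 99 mm above the counter. Same axes as shutter_grip; it moves with the shutter.
- clip_mark (a point): Mark on the small dark steel clip fixed on the +x edge of the channel: middle of a 3 mm thick fin facing the pointer's path, 99 mm above the counter (top 101). It does not move; axes as shutter_grip. The shutter is at the mark when pointer and fin have the same y in this frame, 35 to 70 mm out from home.
- shutter (a joint): How far the shutter is pulled out, in m: 0 home, growing along -y of shutter_grip, stop at 0.09. A spring of 80 N/m pulls it home: 3.2 N at 0, about 9 N at 0.07; it snaps back when let go.
- tray: Steel tray 240 x 340 x 22 mm, bystander; origin under its centre.
- saucer_a: White saucer 132 mm across on the tray, bystander; origin at the centre of its underside.
- cup_a: White ceramic cup 72 mm across, 60 mm high, on that saucer, bystander; origin at the centre of its underside.
- saucer_b: White saucer 132 mm across on the counter, bystander; origin at the centre of its underside.
- cup_b: White ceramic cup 72 mm across, 60 mm high, on the counter's saucer, bystander; origin at the centre of its underside.
- jar: Closed green plastic jar 76 mm across, 100 mm high, bystander; origin at the centre of its underside.
- strainer: Steel tea strainer, bowl 76 mm across and 32 mm high with a thin handle along its -x reaching 150 mm from the centre, bystander; origin under the bowl's centre.

How it is judged:
By the outcome, as a careful person would: the job done as asked, in the order asked, and still so for the second after the job is handed in, while the arm keeps its last pose, push and grip.
It also fails if it takes over 64 s, if anything falls off the work surface, if the arm or the gripper's body presses on something with over 40 N, if the wrist force passes 120 N, or if a joint passes its speed limit or range.

## Working session

There is one attempt and no reset: what is moved stays moved. The work goes in short steps, Python scripts to look and compute and a tool call to move; the robot and the scene stay as the last step left them, time stands still between calls to the robot, and variables do not carry over. Pictures are saved under pics/ and viewed, about 8 in all and at most 12, crops included, and the job is handed in when it is done.

Besides the shell and the picture viewer there is one more tool, called after "Request:" as name([rows], argument=value, ...), one row to a line, values as JSON. step_arm: Moves the arm, as the interface text tells. Its arguments: {"type":"object","properties":{"increments":{"type":"array"},"force":{"type":"number"}},"required":["increments"]}

```bash
mkdir -p pics
cat > h.py <<'E'
import numpy as np, cv2
from rig import manip
def cam(n):
    d=manip.get_image(n); d['R']=cv2.Rodrigues(np.array(d['rvec'],float))[0]; d['t']=np.array(d['tvec'],float).ravel(); return d
def ray(d,u,v):
    c=-d['R'].T@d['t']; r=d['R'].T@np.array([(u-d['cx'])/d['fx'],(v-d['cy'])/d['fy'],1]); return c,r
def onz(d,u,v,z):
    c,r=ray(d,u,v); return c+r*(z-c[2])/r[2]
def proj(d,p):
    q=d['R']@np.array(p,float)+d['t']; return d['fx']*q[0]/q[2]+d['cx'],d['fy']*q[1]/q[2]+d['cy']
def save(d,n,crop=None,s=1):
    im=d['img'][:,:,::-1]
    if crop: im=im[crop[1]:crop[3],crop[0]:crop[2]]
    cv2.imwrite('pics/'+n,cv2.resize(im,None,fx=s,fy=s,interpolation=cv2.INTER_CUBIC))
E
python3 - <<'E'
from h import *
import pickle
for n in('top','side'):
    d=cam(n); save(d,n+'0.png'); pickle.dump(d,open(n+'0.pkl','wb')); print(n,-d['R'].T@d['t'],d['R'],d['fx'])
print(manip.get_state())
E
```

```text
top [ 0.50296554 -0.06196504  0.91903058] [[ 0.0062932  -0.99993706  0.00928788]
 [-0.99253081 -0.00737766 -0.12177095]
 [ 0.12183181 -0.00845217 -0.99251477]] 430.40025709748744
side [0.24758211 0.44248156 0.64901711] [[-0.78937259 -0.61354545  0.0212812 ]
 [-0.409256    0.50006744 -0.76317893]
 [ 0.45760293 -0.61114199 -0.64583669]] 424.9835694056736
{'clock': 0.1, 'qpos': array([ 1.11905331e+00,  2.76520325e-01,  1.50604229e+00, -4.93529832e-06,
        1.36073407e+00, -1.21002137e-01]), 'qd': array([-0.00085193, -0.00114093, -0.00265011, -0.00246466,  0.00030376,
       -0.00059964]), 'effort': array([ 1.38880529e-03, -4.17702985e+01, -2.46403581e+01,  1.32183882e-04,
        5.72308752e-03,  1.40576157e-05]), 'position': array([0.18651488, 0.54337844, 0.2305185 ]), 'ee_rot': array([ 0.6972913 ,  0.1158235 ,  0.69762839, -0.11698032]), 'contact_force': array([-0.36557783,  0.18319559, -0.20504184]), 'moment': array([ 0.01012752, -0.01102854,  0.00548234]), 'width': 0.08531248913528408}
```

View pics/top0.png

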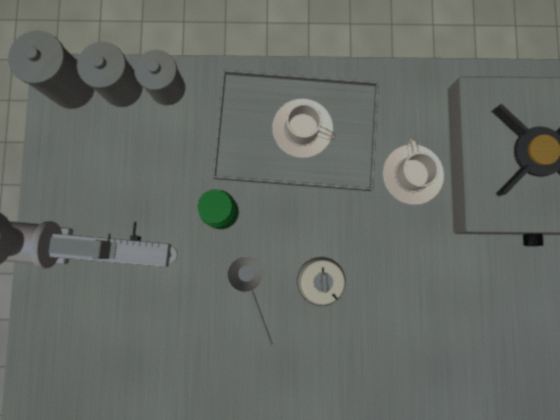

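View pics/side0.png

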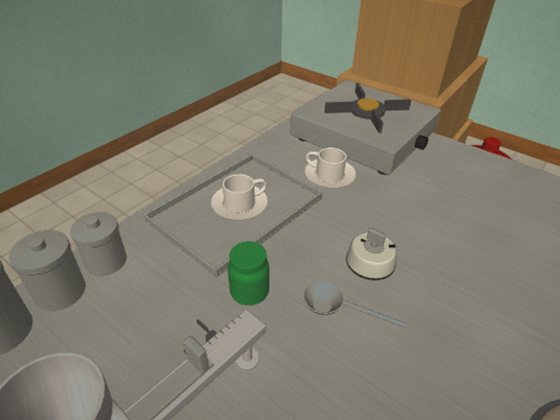

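The top view shows the grinder channel at the left, running right to about (170,254), with the grip near (105,248) and the clip near (135,235). The timer is at (322,282), with a nib and a bar. The side view shows the grip at (196,352), the clip at (205,327) and the key at (375,238). I'll zoom in on both.

Run:
```python
from h import *
import pickle
T=pickle.load(open('top0.pkl','rb'));S=pickle.load(open('side0.pkl','rb'))
f=lambda d,c,s:cv2.resize(d['img'][c[1]:c[3],c[0]:c[2],::-1],None,fx=s,fy=s,interpolation=cv2.INTER_CUBIC)
a=f(T,(292,252,352,312),6); b=f(T,(0,205,190,280),4)[:, :760]
c=f(S,(340,222,405,282),6); e=f(S,(160,305,270,385),4)
# 800x600 sheet
sh=np.zeros((600,800,3),np.uint8)
sh[:300,:760]=b; 
a2=cv2.resize(a,(300,300));sh[300:,:300]=a2
c2=f(S,(340,222,390,282),5);sh[300:600,300:550]=c2
e2=f(S,(175,310,258,410),3);sh[300:600,550:799]=e2
cv2.imwrite('pics/sheet.png',sh)
```

```text
(no output)
```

View pics/sheet.png

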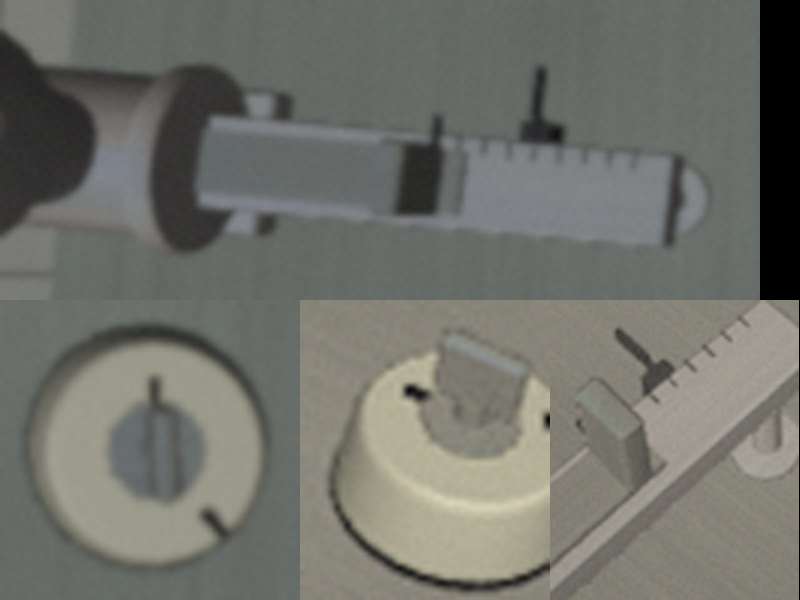

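The crops show these positions in full-image pixels:
- **Nib:** points up at top (317,265–271), so the key is close to 0.05 rad.
- **Bar:** lies to the lower right at about (335,296).
- **Shutter pointer:** at about (109,235).
- **Fin:** at about (135,222–235).

I'll turn these into positions.

Run:
```python
from h import *
import pickle
from scipy.spatial.transform import Rotation as Ro
T=pickle.load(open('top0.pkl','rb'));S=pickle.load(open('side0.pkl','rb'))
g=T['img'].astype(float).mean(2)
# timer cream top face
im=T['img'].astype(int); m=((im[:,:,0]-im[:,:,2]>22)&(im[:,:,0]>140)).astype(np.uint8); m[:255]=0;m[310:]=0;m[:,:290]=0;m[:,355:]=0
c=max(cv2.findContours(m,0,2)[0],key=cv2.contourArea); e=cv2.fitEllipse(cv2.convexHull(c)); print('ell',e)
C=onz(T,*e[0],.042); print('timer c',C)
def cen(x0,y0,x1,y1,th):
    w=np.clip(th-g[y0:y1,x0:x1],0,None); Y,X=np.mgrid[y0:y1,x0:x1]; return (w*X).sum()/w.sum(),(w*Y).sum()/w.sum()
nib=cen(318,265,328,273,110); bar=cen(329,291,341,301,110); print(nib,bar)
N=onz(T,*nib,.047);B=onz(T,*bar,.0465);print('N',N,'B',B,np.linalg.norm((B-C)[:2]))
k=onz(T,292+163/5,252+455/5,.07); print('wing mid~',k)
an=lambda v:np.degrees(np.arctan2(v[1],v[0]))
print('nib ang',an(N-C),'bar ang',an(B-C),'to turn cw',(an(N-C)-an(B-C))%360)
p=onz(T,109.3,236,.099); pu=cen(106,233,113,240,85)
f=[cen(130,v,140,v+2,90) for v in range(222,236,2)];print('fin',f)
F0=onz(T,*f[1],.099);F1=onz(T,*f[4],.099);print('pointer',p,pu,'F',F0,F1)
# channel edges
A=onz(T,52.5,205+117/4,.095);Bc=onz(T,167,205+157/4,.095);A2=onz(T,50,205+205/4,.095);B2=onz(T,165.5,205+243/4,.095)
print(A,Bc,A2,B2,an(Bc-A),an(B2-A2))
# side view : pointer / fin / top grip
print('side clip', onz(S,175+620/3-183.3,310+35/3,.1))
gt=onz(S,175+(610-550)/3,310+(405-300)/3,.148);print('grip top',gt)
s=manip.get_state();print(Ro.from_quat(np.roll(s['ee_rot'],-1)).as_matrix())
```

```text
Traceback (most recent call last):
ValueError: max() iterable argument is empty
```

```bash
cat > m.py <<'E'
from h import *
import pickle
from scipy.spatial.transform import Rotation as Ro
T=pickle.load(open('top0.pkl','rb'));S=pickle.load(open('side0.pkl','rb'))
g=T['img'].astype(float).mean(2)
im=T['img'].astype(int); print(im[275,308],im[240,330]); m=((im[:,:,0]-im[:,:,2]>10)&(im[:,:,0]>im[240,330,0]+25)).astype(np.uint8); m[:255]=0;m[310:]=0;m[:,:290]=0;m[:,355:]=0
c=max(cv2.findContours(m,0,2)[0],key=cv2.contourArea); e=cv2.fitEllipse(cv2.convexHull(c)); print('ell',e)
C=onz(T,*e[0],.042); print('timer c',C)
def cen(x0,y0,x1,y1,th):
    w=np.clip(th-g[y0:y1,x0:x1],0,None); Y,X=np.mgrid[y0:y1,x0:x1]; return (w*X).sum()/w.sum(),(w*Y).sum()/w.sum()
nib=cen(318,265,328,273,110); bar=cen(329,291,341,301,110); print(nib,bar)
N=onz(T,*nib,.047);B=onz(T,*bar,.0465);print('N',N,'B',B,np.linalg.norm((B-C)[:2]))
k=onz(T,292+163/5,252+455/5,.08); print('wing mid~',k)
an=lambda v:np.degrees(np.arctan2(v[1],v[0]))
print('nib ang',an(N-C),'bar ang',an(B-C),'to turn cw',(an(N-C)-an(B-C))%360)
p=onz(T,109.3,236,.099); pu=cen(106,233,113,240,85)
f=[cen(130,v,140,v+2,90) for v in range(222,236,2)];print('fin',f)
F0=onz(T,*f[1],.099);F1=onz(T,*f[4],.099);print('pointer',p,pu,'F',F0,F1)
A=onz(T,52.5,205+117/4,.095);Bc=onz(T,167,205+157/4,.095);A2=onz(T,50,205+205/4,.095);B2=onz(T,165.5,205+243/4,.095)
print(A,Bc,A2,B2,an(Bc-A),an(B2-A2))
gt=onz(S,175+(610-550)/3,310+(405-300)/3,.148);print('grip top',gt)
s=manip.get_state();print(Ro.from_quat(np.roll(s['ee_rot'],-1)).as_matrix().round(3))
E
python3 m.py
```

```text
[155 153 139] [102 107 103]
ell ((321.8006896972656, 282.26611328125), (42.68787384033203, 43.54389190673828), 61.91044998168945)
timer c [ 0.4600708  -0.14799145  0.042     ]
(np.float64(322.5072614107884), np.float64(270.097510373444)) (np.float64(335.6615158204562), np.float64(297.0077262693157))
N [ 0.4844228  -0.14903213  0.047     ] B [ 0.43145129 -0.17507854  0.0465    ] 0.03940541782989914
wing mid~ [ 0.3485449  -0.14904222  0.08      ]
nib ang -2.4470275414251317 bar ang -136.57574641266595 to turn cw 134.1287188712408
fin [(np.float64(134.76207513416813), np.float64(222.59391771019676)), (np.float64(134.6614730878187), np.float64(224.48583569405105)), (np.float64(134.3396501457726), np.float64(226.49271137026238)), (np.float64(134.08895265423243), np.float64(228.50932568149213)), (np.float64(133.81979320531758), np.float64(230.49630723781388)), (np.float64(133.6516220028209), np.float64(232.5049365303244)), (np.float64(133.86976320582878), np.float64(234.65118397085612))]
pointer [0.54710096 0.26069057 0.099     ] (np.float64(108.8705533596838), np.float64(236.66304347826087)) F [0.56933639 0.21378448 0.099     ] [0.55787122 0.21482732 0.099     ]
[0.54991196 0.37025269 0.095     ] [0.5323661  0.15192273 0.095     ] [0.50825117 0.37199481 0.095     ] [0.49177827 0.15316844 0.095     ] -94.5946407920132 -94.30501477703629
grip top [0.51910952 0.26206013 0.148     ]
[[-0.001  0.325  0.946]
 [-0.002  0.946 -0.325]
 [-1.    -0.002 -0.   ]]
```

Request:
step_arm([
  {"grip":1,"delta_pos":[0.0137,-0.0346,0],"twist":0.8},
  {"grip":1,"delta_pos":[0.0137,-0.0346,0],"twist":0.8},
  {"grip":1,"delta_pos":[0.0137,-0.0346,0],"twist":0.8},
  {"grip":1,"delta_pos":[0.0137,-0.0346,0],"twist":0.8},
  {"grip":1,"delta_pos":[0.0137,-0.0346,0],"twist":0.8},
  {"grip":1,"delta_pos":[0.0137,-0.0346,0],"twist":0.8},
  {"grip":1,"delta_pos":[0.0137,-0.0346,0],"twist":0.8},
  {"grip":1,"delta_pos":[0.0137,-0.0346,0],"twist":0.8},
  {"grip":1,"delta_pos":[0.0137,-0.0346,0],"twist":0.8},
  {"grip":1,"delta_pos":[0.0137,-0.0346,0],"twist":0.8},
], force=40)

```text
clock: 0.93
position: [0.3236, 0.1961, 0.2312]
ee_rot: [0.704, 0.067, 0.704, -0.067]
contact_force: [1.3, 0.6, 0.1]
width: 0.0857
```

Request:
step_arm([
  {"grip":1,"delta_pos":[0.0137,-0.0346,0],"twist":0.8},
  {"grip":1,"delta_pos":[0.0137,-0.0346,0],"twist":0.8},
  {"grip":1,"delta_pos":[0.0137,-0.0346,0],"twist":0.8},
  {"grip":1,"delta_pos":[0.0137,-0.0346,0],"twist":0.8},
  {"grip":1,"delta_pos":[0.0137,-0.0346,0],"twist":0.8},
  {"grip":1,"delta_pos":[0.0137,-0.0346,0],"twist":0.8},
  {"grip":1,"delta_pos":[0.0137,-0.0346,0],"twist":0.8},
  {"grip":1,"delta_pos":[0.0137,-0.0346,0],"twist":0.8},
  {"grip":1,"delta_pos":[0.0137,-0.0346,0],"twist":0.8},
  {"grip":1,"delta_pos":[0.0137,-0.0346,0],"twist":0.8},
])

```text
clock: 1.77
position: [0.4608, -0.15, 0.231]
ee_rot: [0.707, 0.018, 0.707, -0.018]
contact_force: [1.4, 0.3, 0.6]
width: 0.0854
```

```bash
cat >> h.py <<'E'
def st():
    from scipy.spatial.transform import Rotation as Ro
    s=manip.get_state(); R=Ro.from_quat(np.roll(s['ee_rot'],-1)).as_matrix()
    print(round(s['clock'],2),s['position'].round(4),'jaw',np.degrees(np.arctan2(R[1,1],R[0,1])).round(2),'tilt',R[2,0].round(4),'w',round(s['width'],4),'F',s['contact_force'].round(1),'M',s['moment'].round(2),'q',s['qpos'].round(2))
E
python3 -c "from h import *;st()"
```

```text
1.77 [ 0.4608 -0.15    0.231 ] jaw 87.05 tilt -1.0 w 0.0854 F [1.4 0.3 0.6] M [ 0.03 -0.02  0.02] q [-0.46  0.14  1.69  0.    1.32 -1.98]
```

Request:
step_arm([
  {"grip":1,"delta_pos":[0,0.001,-0.025],"twist":0},
  {"grip":1,"delta_pos":[0,0,-0.025],"twist":0.5},
  {"grip":1,"delta_pos":[0,0,-0.025],"twist":0},
  {"grip":1,"delta_pos":[0,0,-0.025],"twist":0},
  {"grip":1,"delta_pos":[0,0,-0.025],"twist":0},
  {"grip":1,"delta_pos":[0,0,-0.025],"twist":0},
  {"grip":1,"delta_pos":[0,0,-0.016],"twist":0},
  {"grip":1,"delta_pos":[0,0,-0.01],"twist":0},
])

```text
clock: 2.43
position: [0.4591, -0.1464, 0.0529]
ee_rot: [0.706, 0.016, 0.708, -0.014]
contact_force: [-0.2, 0.7, -1.1]
width: 0.0855
```

Request:
step_arm([
  {"grip":0,"delta_pos":[0,0,0],"twist":0},
  {"grip":0,"delta_pos":[0,0,0],"twist":0},
  {"grip":0,"delta_pos":[0,0,0],"twist":0},
  {"grip":0,"delta_pos":[0,0,0],"twist":0},
  {"grip":0,"delta_pos":[0,0,0],"twist":0},
  {"grip":0,"delta_pos":[0,0,0],"twist":0},
  {"grip":0,"delta_pos":[0,0,0],"twist":0},
  {"grip":0,"delta_pos":[0,0,0],"twist":0},
])

```text
clock: 3.1
position: [0.4613, -0.1495, 0.0563]
ee_rot: [0.708, 0.013, 0.706, -0.016]
contact_force: [-1.9, -6.8, 2.8]
width: 0.0098
```

```bash
python3 -c "
from h import *
st(); d=cam('side'); save(d,'s1.png',(300,150,450,290),4)"
```

```text
3.1 [ 0.4613 -0.1495  0.0563] jaw 87.67 tilt -1.0 w 0.0098 F [-1.9 -6.8  2.8] M [-1.03  0.32  0.08] q [-0.45  0.31  1.95 -0.    0.88 -1.98]
```

View pics/s1.png

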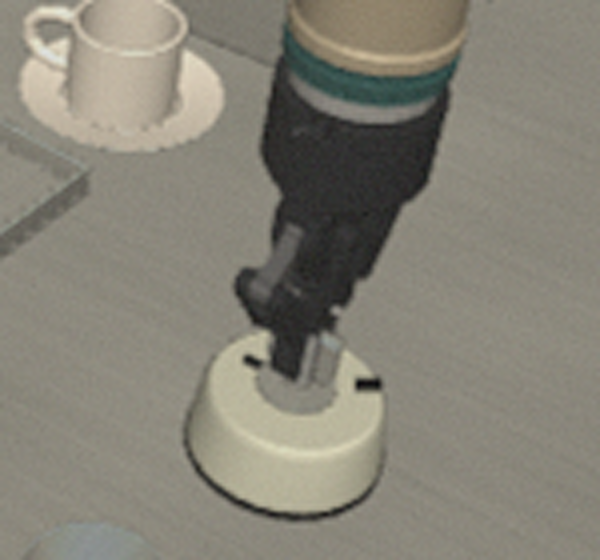

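The fingers hold the wing: the opening is 9.8 mm and forces are low. In the crop the nib is at about (252,361) and the bar at about (368,384). Now the first part turn.

Request:
step_arm([
  {"grip":0,"delta_pos":[0,0,0],"twist":-4.6},
  {"grip":0,"delta_pos":[0,0,0],"twist":-4.6},
  {"grip":0,"delta_pos":[0,0,0],"twist":-4.6},
  {"grip":0,"delta_pos":[0,0,0],"twist":-4.6},
  {"grip":0,"delta_pos":[0,0,0],"twist":-4.6},
  {"grip":0,"delta_pos":[0,0,0],"twist":-4.6},
  {"grip":0,"delta_pos":[0,0,0],"twist":-4.6},
  {"grip":0,"delta_pos":[0,0,0],"twist":-4.6},
  {"grip":0,"delta_pos":[0,0,0],"twist":-4.6},
  {"grip":0,"delta_pos":[0,0,0],"twist":-4.6},
])

```text
clock: 3.98
position: [0.461, -0.1503, 0.0564]
ee_rot: [0.646, 0.289, 0.644, -0.292]
contact_force: [-3.6, -9.4, 1.9]
width: 0.01
```

Request:
step_arm([
  {"grip":0,"delta_pos":[0,0,0],"twist":0},
  {"grip":0,"delta_pos":[0,0,0],"twist":0},
])

```text
clock: 4.15
position: [0.4609, -0.1503, 0.0564]
ee_rot: [0.646, 0.288, 0.644, -0.291]
contact_force: [-3.4, -8.8, 2.7]
width: 0.0098
```

```bash
python3 -c "
from h import *
st()"
```

```text
4.15 [ 0.4609 -0.1503  0.0564] jaw 41.69 tilt -1.0 w 0.0098 F [-3.4 -8.8  2.7] M [-1.42  0.55  0.01] q [-0.45  0.31  1.95 -0.01  0.88 -1.18]
```

Request:
step_arm([
  {"grip":1,"delta_pos":[0,-0.0015,0],"twist":0},
  {"grip":1,"delta_pos":[0,0,0],"twist":0},
  {"grip":1,"delta_pos":[0,0,0],"twist":0},
  {"grip":1,"delta_pos":[0,0,0],"twist":0},
  {"grip":1,"delta_pos":[0,0,0],"twist":0},
  {"grip":1,"delta_pos":[0,0,0],"twist":0},
])

```text
clock: 4.65
position: [0.4608, -0.1484, 0.0553]
ee_rot: [0.645, 0.29, 0.645, -0.29]
contact_force: [0.2, 0.7, 0.3]
width: 0.0812
```

Request:
step_arm([
  {"grip":1,"delta_pos":[0,0,0],"twist":4.6},
  {"grip":1,"delta_pos":[0,0,0],"twist":4.6},
  {"grip":1,"delta_pos":[0,0,0],"twist":4.6},
  {"grip":1,"delta_pos":[0,0,0],"twist":4.6},
  {"grip":1,"delta_pos":[0,0,0],"twist":4.6},
  {"grip":1,"delta_pos":[0,0,0],"twist":4.6},
  {"grip":1,"delta_pos":[0,0,0],"twist":4.6},
  {"grip":1,"delta_pos":[0,0,0],"twist":4.6},
  {"grip":1,"delta_pos":[0,0,0],"twist":4.6},
  {"grip":1,"delta_pos":[0,0,0],"twist":4.6},
])

```text
clock: 5.48
position: [0.4608, -0.1484, 0.0553]
ee_rot: [0.707, 0.014, 0.707, -0.014]
contact_force: [-0.6, 0.0, 0.1]
width: 0.0856
```

Turning back was pointless, since the jaws have to follow the wing. I'll go back to where the wing is, re-grip and make the next part turn; the wrist has plenty of range.

Request:
step_arm([
  {"grip":1,"delta_pos":[0,0,0],"twist":-4.6},
  {"grip":1,"delta_pos":[0,0,0],"twist":-4.6},
  {"grip":1,"delta_pos":[0,0,0],"twist":-4.6},
  {"grip":1,"delta_pos":[0,0,0],"twist":-4.6},
  {"grip":1,"delta_pos":[0,0,0],"twist":-4.6},
  {"grip":1,"delta_pos":[0,0,0],"twist":-4.6},
  {"grip":1,"delta_pos":[0,0,0],"twist":-4.6},
  {"grip":1,"delta_pos":[0,0,0],"twist":-4.6},
  {"grip":1,"delta_pos":[0,0,0],"twist":-4.6},
  {"grip":1,"delta_pos":[0,0,0],"twist":-4.6},
])

```text
clock: 6.32
position: [0.4608, -0.1485, 0.0553]
ee_rot: [0.644, 0.291, 0.644, -0.291]
contact_force: [0.7, -0.4, -0.1]
width: 0.0856
```

Request:
step_arm([
  {"grip":0,"delta_pos":[0,-0.001,0],"twist":0},
  {"grip":0,"delta_pos":[0,0,0],"twist":0},
  {"grip":0,"delta_pos":[0,0,0],"twist":0},
  {"grip":0,"delta_pos":[0,0,0],"twist":0},
  {"grip":0,"delta_pos":[0,0,0],"twist":0},
  {"grip":0,"delta_pos":[0,0,0],"twist":0},
  {"grip":0,"delta_pos":[0,0,0],"twist":0},
  {"grip":0,"delta_pos":[0,0,0],"twist":0},
])

```text
clock: 6.98
position: [0.4604, -0.1499, 0.0554]
ee_rot: [0.645, 0.29, 0.645, -0.29]
contact_force: [-1.3, -2.4, 2.4]
width: 0.0098
```

Request:
step_arm([
  {"grip":0,"delta_pos":[0,0,0],"twist":-4.6},
  {"grip":0,"delta_pos":[0,0,0],"twist":-4.6},
  {"grip":0,"delta_pos":[0,0,0],"twist":-4.6},
  {"grip":0,"delta_pos":[0,0,0],"twist":-4.6},
  {"grip":0,"delta_pos":[0,0,0],"twist":-4.6},
  {"grip":0,"delta_pos":[0,0,0],"twist":-4.6},
  {"grip":0,"delta_pos":[0,0,0],"twist":-4.6},
  {"grip":0,"delta_pos":[0,0,0],"twist":-4.6},
  {"grip":0,"delta_pos":[0,0,0],"twist":-4.6},
  {"grip":0,"delta_pos":[0,0,0],"twist":-4.6},
])

```text
clock: 7.82
position: [0.4601, -0.15, 0.0554]
ee_rot: [-0.479, -0.519, -0.48, 0.52]
contact_force: [-3.0, -2.9, 1.7]
width: 0.0098
```

```bash
python3 -c "
from h import *
st(); d=cam('top'); e=cam('side')
import pickle; pickle.dump((d,e),open('p2.pkl','wb'))
a=cv2.resize(d['img'][245:320,280:365],(400,353),interpolation=2);b=cv2.resize(e['img'][220:295,330:415],(400,353),interpolation=2)
cv2.imwrite('pics/k2.png',np.hstack([a,b])[:,:,::-1])"
```

```text
7.82 [ 0.4601 -0.15    0.0554] jaw -4.63 tilt -1.0 w 0.0098 F [-3.  -2.9  1.7] M [-0.39  0.41  0.1 ] q [-0.46  0.31  1.95 -0.    0.88 -0.38]
```

View pics/k2.png

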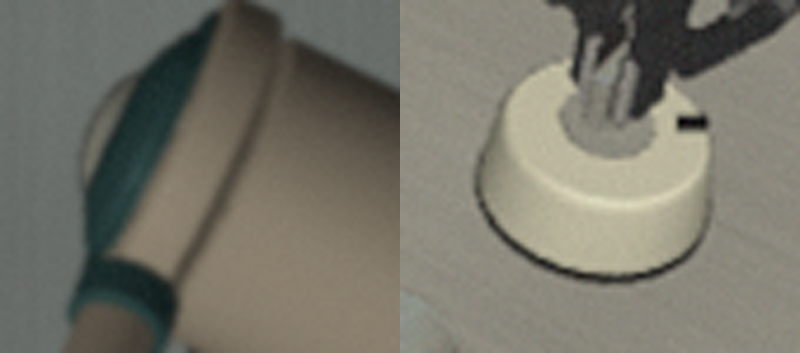

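Run:
```python
from h import *
import pickle
S=pickle.load(open('side0.pkl','rb'));T=pickle.load(open('top0.pkl','rb'));_,e=pickle.load(open('p2.pkl','rb'))
g=e['img'].astype(float).mean(2)
def cen(g,x0,y0,x1,y1,th):
    w=np.clip(th-g[y0:y1,x0:x1],0,None); Y,X=np.mgrid[y0:y1,x0:x1]; return (w*X).sum()/w.sum(),(w*Y).sum()/w.sum()
b=cen(g,387,242,398,250,70);B=onz(e,*b,.0465);print('bar side',b,B)
g0=S['img'].astype(float).mean(2); n=cen(g0,358,236,368,245,70);N=onz(S,*n,.047);print('nib side',n,N)
# bottom dark ring of timer in side view: cream mask hull of top face is hard; use top-view pair
an=lambda v:np.degrees(np.arctan2(v[1],v[0]))
# top view: bar PCA direction
gt=T['img'].astype(float).mean(2)
for nm,(G,x0,y0,x1,y1,th,d) in dict(top=(gt,328,290,342,303,105,T),side=(g,386,241,399,251,80,e)).items():
    Y,X=np.mgrid[y0:y1,x0:x1];w=np.clip(th-G[y0:y1,x0:x1],0,None).ravel()
    P=np.array([onz(d,u,v,.0465)[:2] for u,v in zip(X.ravel(),Y.ravel())]);m=(w[:,None]*P).sum(0)/w.sum()
    C=((P-m)*w[:,None]).T@(P-m)/w.sum();L,V=np.linalg.eigh(C);print(nm,m,'bar dir',an(V[:,1]),np.sqrt(L*12))
# ellipse: inner disc centre in top: grey disc; key axis by camera from bar-nib geometry:
tb=np.array([.43145,-.17508]);tn=np.array([.48442,-.14903])
for c in ([.4601,-.148],[.4602,-.150]):
    c=np.array(c);print(c,'top nib',an(tn-c),'bar',an(tb-c),'side nib',an(N[:2]-c),'bar',an(B[:2]-c),[np.linalg.norm(q-c) for q in(tb,tn,B[:2],N[:2])])
```

```text
bar side (np.float64(391.538560411311), np.float64(245.51156812339326)) [ 0.43217012 -0.17265683  0.0465    ]
nib side (np.float64(362.507713884993), np.float64(240.00981767180926)) [ 0.48510699 -0.14909411  0.047     ]
top [ 0.43096866 -0.17541084] bar dir 53.87803329324795 [0.01085002 0.01834207]
side [ 0.43218473 -0.17265509] bar dir -138.34061906451657 [0.00481584 0.01200241]
[ 0.4601 -0.148 ] top nib -2.425140056162338 bar -136.61368362028918 side nib -2.5052141895203457 bar -138.5615476260878 [np.float64(0.039422695240178614), np.float64(0.024341801494548433), np.float64(0.0372563728203018), np.float64(0.025030913306311953)]
[ 0.4602 -0.15  ] top nib 2.293444269202065 bar -138.9002529562623 side nib 2.082984340996016 bar -141.05104193992133 [np.float64(0.03815191869355984), np.float64(0.024239416247096402), np.float64(0.03604172534572982), np.float64(0.024923458578255644)]
```

Bar azimuth is about -138° from the side view, and the nib is now at -94.6°, so 43.5° remains.

Request:
step_arm([
  {"grip":0,"delta_pos":[0,0,0],"twist":-4.35},
  {"grip":0,"delta_pos":[0,0,0],"twist":-4.35},
  {"grip":0,"delta_pos":[0,0,0],"twist":-4.35},
  {"grip":0,"delta_pos":[0,0,0],"twist":-4.35},
  {"grip":0,"delta_pos":[0,0,0],"twist":-4.35},
  {"grip":0,"delta_pos":[0,0,0],"twist":-4.35},
  {"grip":0,"delta_pos":[0,0,0],"twist":-4.35},
  {"grip":0,"delta_pos":[0,0,0],"twist":-4.35},
  {"grip":0,"delta_pos":[0,0,0],"twist":-4.35},
  {"grip":0,"delta_pos":[0,0,0],"twist":-4.35},
])

```text
clock: 8.75
position: [0.4598, -0.1499, 0.0554]
ee_rot: [-0.253, -0.659, -0.254, 0.661]
contact_force: [-4.4, -2.3, 3.8]
width: 0.0095
```

Request:
step_arm([
  {"grip":0,"delta_pos":[0,0,0],"twist":0},
  {"grip":0,"delta_pos":[0,0,0],"twist":0},
])

```text
clock: 8.92
position: [0.4598, -0.1498, 0.0554]
ee_rot: [-0.255, -0.659, -0.255, 0.66]
contact_force: [-4.6, -3.5, 4.0]
width: 0.01
```

```bash
python3 -c "
from h import *
st()"
```

```text
8.92 [ 0.4598 -0.1498  0.0554] jaw -47.73 tilt -1.0 w 0.01 F [-4.6 -3.5  4. ] M [-0.57  0.71 -0.12] q [-0.46  0.31  1.95 -0.    0.88  0.38]
```

Request:
step_arm([
  {"grip":1,"delta_pos":[0,0,0],"twist":0},
  {"grip":1,"delta_pos":[0,0,0],"twist":0},
  {"grip":1,"delta_pos":[0,0,0],"twist":0},
  {"grip":1,"delta_pos":[0,0,0],"twist":0},
  {"grip":1,"delta_pos":[0,0,0],"twist":0},
  {"grip":1,"delta_pos":[0,0,0],"twist":0},
  {"grip":1,"delta_pos":[0,0,0.03],"twist":0},
  {"grip":1,"delta_pos":[0,0,0.04],"twist":0},
  {"grip":1,"delta_pos":[0,0,0.04],"twist":0},
  {"grip":1,"delta_pos":[0,0,0.04],"twist":0},
])

```text
clock: 9.75
position: [0.4604, -0.1493, 0.2069]
ee_rot: [-0.254, -0.66, -0.254, 0.66]
contact_force: [1.5, -0.9, -0.0]
width: 0.0851
```

Request:
step_arm([
  {"grip":1,"delta_pos":[-0.02,0.035,0.01],"twist":0},
  {"grip":1,"delta_pos":[-0.02,0.035,0.01],"twist":0},
  {"grip":1,"delta_pos":[-0.02,0.035,0],"twist":0},
  {"grip":1,"delta_pos":[-0.02,0.035,0],"twist":0},
  {"grip":1,"delta_pos":[-0.02,0.035,0],"twist":0},
])

```text
clock: 10.17
position: [0.3597, 0.0267, 0.2256]
ee_rot: [0.253, 0.661, 0.253, -0.66]
contact_force: [0.6, 1.1, -0.1]
width: 0.0854
```

```bash
python3 -c "
from h import *
st(); d=cam('top'); e=cam('side')
import pickle; pickle.dump((d,e),open('p3.pkl','wb'))
a=cv2.resize(d['img'][245:320,280:365],(400,353),interpolation=2);b=cv2.resize(e['img'][220:295,330:415],(400,353),interpolation=2)
cv2.imwrite('pics/k3.png',np.hstack([a,b])[:,:,::-1])"
```

```text
10.17 [0.3597 0.0267 0.2256] jaw -48.01 tilt -1.0 w 0.0854 F [ 0.6  1.1 -0.1] M [ 0.04 -0.    0.  ] q [-0.12 -0.05  1.91  0.    1.29  0.72]
```

View pics/k3.png

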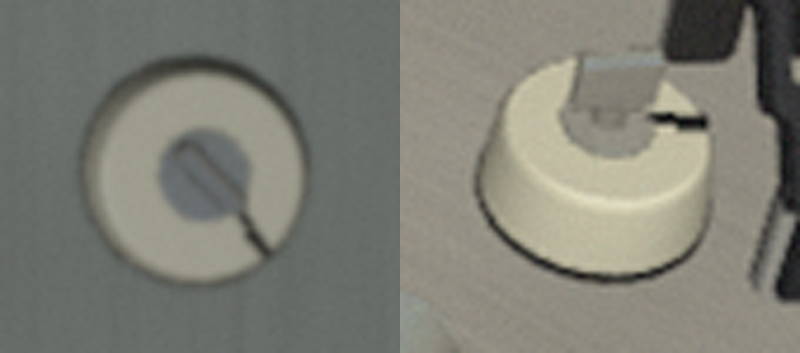

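The nib now points at the bar within a few degrees: top crop nib (248,225) and bar (262,245), side crop nib (660,118) and bar (692,123). I'll check the angle numerically.

Run:
```python
from h import *
import pickle
d,e=pickle.load(open('p3.pkl','rb'))
for nm,D,th in(('top',d,85),('side',e,70)):
    g=cv2.resize(D['img'].astype(np.float32).mean(2),None,fx=1,fy=1)
    for C in(np.array([.4601,-.148]),np.array([.4601,-.1495])):
        out=[]
        for r in np.arange(.023,.045,.002):
            a=np.radians(np.arange(-165,-112,.5)); px=np.array([proj(D,[C[0]+r*np.cos(t),C[1]+r*np.sin(t),.0467]) for t in a],np.float32)
            v=cv2.remap(g,px[:,:1],px[:,1:],1).ravel(); w=np.clip(th-v,0,None)
            out.append((round(r*1e3),round(float(np.degrees((w*a).sum()/max(w.sum(),1e-6))),1),round(float(w.max()))))
        print(nm,C,out)
```

```text
top [ 0.4601 -0.148 ] [(23, -129.9, 1), (25, -132.3, 8), (27, -133.0, 13), (29, -133.8, 3), (31, -136.3, 21), (33, -137.4, 30), (35, -137.3, 30), (37, -137.4, 23), (39, -137.8, 23), (41, -137.8, 25), (43, -137.7, 13)]
top [ 0.4601 -0.1495] [(23, -134.3, 6), (25, -134.1, 9), (27, -135.8, 7), (29, -137.3, 9), (31, -139.1, 28), (33, -139.1, 31), (35, -139.3, 28), (37, -139.4, 25), (39, -139.5, 19), (41, -139.3, 20), (43, -139.1, 9)]
side [ 0.4601 -0.148 ] [(23, -131.6, 26), (25, -132.6, 46), (27, -132.8, 43), (29, -132.9, 44), (31, -136.8, 45), (33, -138.9, 42), (35, -139.0, 43), (37, -139.1, 40), (39, -139.2, 39), (41, -139.3, 46), (43, -137.9, 24)]
side [ 0.4601 -0.1495] [(23, -134.8, 41), (25, -135.1, 44), (27, -134.9, 40), (29, -136.2, 45), (31, -140.7, 43), (33, -140.9, 43), (35, -140.9, 41), (37, -140.9, 39), (39, -140.9, 40), (41, -140.7, 48), (43, 0.0, 0)]
```

Both views put the nib about 5° short of the bar. I'll go back and turn it a little more.

Request:
step_arm([
  {"grip":1,"delta_pos":[0.02,-0.035,0],"twist":0},
  {"grip":1,"delta_pos":[0.02,-0.035,0],"twist":0},
  {"grip":1,"delta_pos":[0.02,-0.035,0],"twist":0},
  {"grip":1,"delta_pos":[0.02,-0.035,0],"twist":0},
  {"grip":1,"delta_pos":[0.02,-0.035,-0.02],"twist":0},
  {"grip":1,"delta_pos":[0,0,0],"twist":0},
  {"grip":1,"delta_pos":[0,-0.0005,-0.04],"twist":0},
  {"grip":1,"delta_pos":[0,0,-0.04],"twist":0},
  {"grip":1,"delta_pos":[0,0,-0.04],"twist":0},
  {"grip":1,"delta_pos":[0,0,-0.03],"twist":0},
])

```text
clock: 11.1
position: [0.4578, -0.1474, 0.0541]
ee_rot: [-0.253, -0.659, -0.254, 0.661]
contact_force: [-0.4, 0.6, 0.1]
width: 0.0853
```

Request:
step_arm([
  {"grip":0,"delta_pos":[0,0,0],"twist":0},
  {"grip":0,"delta_pos":[0,0,0],"twist":0},
  {"grip":0,"delta_pos":[0,0,0],"twist":0},
  {"grip":0,"delta_pos":[0,0,0],"twist":0},
  {"grip":0,"delta_pos":[0,0,0],"twist":0},
  {"grip":0,"delta_pos":[0,0,0],"twist":0},
  {"grip":0,"delta_pos":[0,0,0],"twist":0},
  {"grip":0,"delta_pos":[0,0,0],"twist":-2},
  {"grip":0,"delta_pos":[0,0,0],"twist":-2},
  {"grip":0,"delta_pos":[0,0,0],"twist":-1},
])

```text
clock: 11.93
position: [0.461, -0.1487, 0.0586]
ee_rot: [0.226, 0.672, 0.223, -0.669]
contact_force: [0.6, -1.4, 6.8]
width: 0.0092
```

Request:
step_arm([
  {"grip":0,"delta_pos":[0,0,0],"twist":0},
  {"grip":0,"delta_pos":[0,0,0],"twist":0},
])

```text
clock: 12.1
position: [0.461, -0.1488, 0.0586]
ee_rot: [0.226, 0.672, 0.223, -0.669]
contact_force: [-0.5, -2.2, 7.5]
width: 0.0091
```

```bash
cat > nib.py <<'E'
from h import *
import sys
st()
for nm,th in(('top',85),('side',70)):
    D=cam(nm); g=D['img'].astype(np.float32).mean(2)
    if nm not in sys.argv: continue
    C=np.array([.4601,-.1487]); out=[]
    for r in np.arange(.023,.045,.002):
            a=np.radians(np.arange(-165,-112,.5)); px=np.array([proj(D,[C[0]+r*np.cos(t),C[1]+r*np.sin(t),.0467]) for t in a],np.float32)
            v=cv2.remap(g,px[:,:1],px[:,1:],1).ravel(); w=np.clip(th-v,0,None)
            out.append((round(r*1e3),round(float(np.degrees((w*a).sum()/max(w.sum(),1e-6))),1),round(float(w.max()))))
    print(nm,out)
E
python3 nib.py side
```

```text
12.1 [ 0.461  -0.1488  0.0586] jaw -52.95 tilt -1.0 w 0.0091 F [-0.5 -2.2  7.5] M [-0.16  0.02 -0.04] q [-0.46  0.31  1.95 -0.    0.88  0.47]
side [(23, -139.3, 46), (25, -139.3, 42), (27, -140.0, 46), (29, -140.2, 44), (31, -139.8, 41), (33, -139.2, 51), (35, -139.7, 47), (37, -139.8, 44), (39, -139.8, 46), (41, -139.9, 47), (43, -137.9, 14)]
```

The nib and bar now agree within 0.5°. I'll release, lift and move over the shutter grip.

Request:
step_arm([
  {"grip":1,"delta_pos":[0,0,0],"twist":0},
  {"grip":1,"delta_pos":[0,0,0],"twist":0},
  {"grip":1,"delta_pos":[0,0,0],"twist":0},
  {"grip":1,"delta_pos":[0,0,0],"twist":0},
  {"grip":1,"delta_pos":[0,0,0],"twist":0},
  {"grip":1,"delta_pos":[0,0,0],"twist":0},
  {"grip":1,"delta_pos":[0,0,0.03],"twist":0},
  {"grip":1,"delta_pos":[0,0,0.04],"twist":0},
  {"grip":1,"delta_pos":[0,0,0.04],"twist":0},
  {"grip":1,"delta_pos":[0,0,0.04],"twist":0},
])

```text
clock: 13.03
position: [0.4587, -0.1472, 0.2082]
ee_rot: [-0.224, -0.67, -0.225, 0.671]
contact_force: [0.5, 0.5, 0.1]
width: 0.0851
```

Request:
step_arm([
  {"grip":1,"delta_pos":[0.004,0.034,0.01],"twist":-4},
  {"grip":1,"delta_pos":[0.004,0.034,0.01],"twist":-4},
  {"grip":1,"delta_pos":[0.004,0.034,0],"twist":-4},
  {"grip":1,"delta_pos":[0.004,0.034,0],"twist":-4},
  {"grip":1,"delta_pos":[0.004,0.034,0],"twist":-4},
  {"grip":1,"delta_pos":[0.004,0.034,0],"twist":-4},
  {"grip":1,"delta_pos":[0.004,0.034,0],"twist":-4},
  {"grip":1,"delta_pos":[0.004,0.034,0],"twist":-4},
  {"grip":1,"delta_pos":[0.01,0.034,0],"twist":-4},
  {"grip":1,"delta_pos":[0.01,0.034,0],"twist":-4},
])

```text
clock: 13.87
position: [0.5109, 0.1942, 0.2268]
ee_rot: [0.019, -0.707, 0.019, 0.707]
contact_force: [0.4, -0.4, 0.6]
width: 0.0854
```

```bash
python3 nib.py top side; python3 -c "
from h import *
d=cam('top'); e=cam('side'); cv2.imwrite('pics/b4.png',np.hstack([cv2.resize(d['img'][150:350,60:360],(400,267)),cv2.resize(e['img'],(400,267))])[:,:,::-1])"
```

```text
13.87 [0.5109 0.1942 0.2268] jaw -93.12 tilt -1.0 w 0.0854 F [ 0.4 -0.4  0.6] M [-0.08  0.01 -0.03] q [ 0.24  0.24  1.57 -0.    1.33  1.86]
top [(23, -138.6, 8), (25, -139.3, 6), (27, -140.1, 17), (29, -139.6, 17), (31, -138.6, 26), (33, -138.4, 31), (35, -138.3, 28), (37, -138.3, 22), (39, -138.6, 18), (41, -138.4, 23), (43, -138.3, 9)]
side [(23, -139.1, 40), (25, -139.1, 44), (27, -139.6, 40), (29, -140.0, 39), (31, -140.1, 42), (33, -139.8, 41), (35, -139.8, 40), (37, -139.8, 39), (39, -139.8, 37), (41, -139.9, 41), (43, -137.8, 10)]
```

View pics/b4.png

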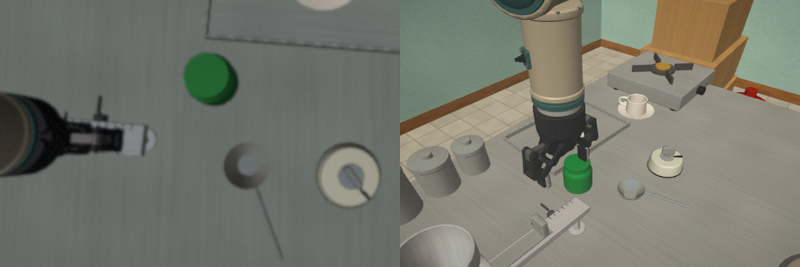

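The key is set: nib and bar agree within 1° in both views. The gripper is near the shutter, and the jar, strainer and cups look untouched. Now over the grip and down.

Request:
step_arm([
  {"grip":1,"delta_pos":[0.0045,0.0335,0],"twist":-0.7},
  {"grip":1,"delta_pos":[0.0045,0.0335,0],"twist":-0.7},
  {"grip":1,"delta_pos":[0,0,-0.02],"twist":0},
  {"grip":1,"delta_pos":[0,0,-0.025],"twist":0},
  {"grip":1,"delta_pos":[0,0,-0.025],"twist":0},
  {"grip":1,"delta_pos":[0,0,-0.025],"twist":0},
  {"grip":1,"delta_pos":[0,0,-0.02],"twist":0},
  {"grip":1,"delta_pos":[0,0,-0.005],"twist":0},
  {"grip":1,"delta_pos":[0,0,0],"twist":0},
])

```text
clock: 14.82
position: [0.5191, 0.2577, 0.1053]
ee_rot: [0.027, -0.705, 0.028, 0.708]
contact_force: [1.0, -0.0, -0.1]
width: 0.0856
```

```bash
python3 -c "
from h import *
st(); d=cam('side'); save(d,'s5.png',(130,230,290,350),5)"
```

```text
14.82 [0.5191 0.2577 0.1053] jaw -94.42 tilt -1.0 w 0.0856 F [ 1.  -0.  -0.1] M [0.04 0.01 0.  ] q [ 0.34  0.38  1.68 -0.    1.08  1.99]
```

View pics/s5.png

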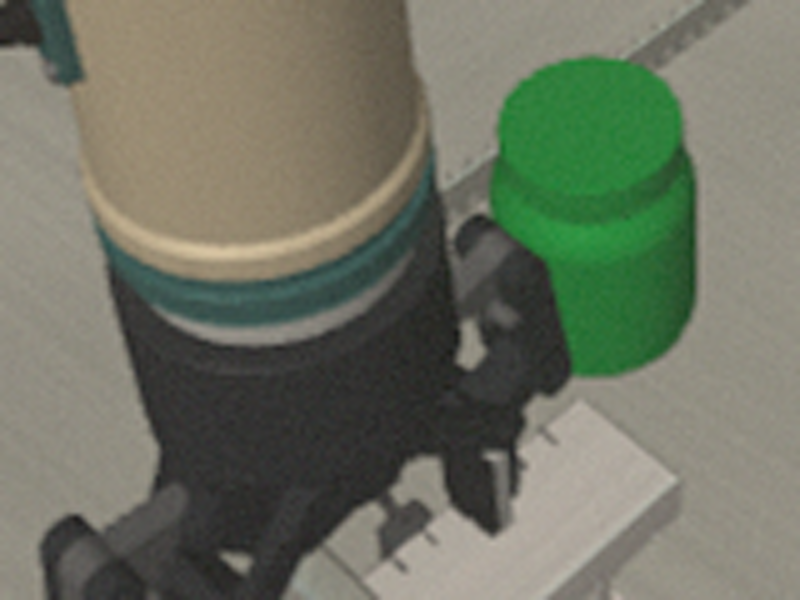

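The grip lies between the fingers, and the clip is visible at about crop (405,525), so I'll close. I'll note the tool position while the shutter is still home.

Request:
step_arm([
  {"grip":0,"delta_pos":[0.001,0.003,0],"twist":0},
  {"grip":0,"delta_pos":[0,0,0],"twist":0},
  {"grip":0,"delta_pos":[0,0,0],"twist":0},
  {"grip":0,"delta_pos":[0,0,0],"twist":0},
  {"grip":0,"delta_pos":[0,0,0],"twist":0},
  {"grip":0,"delta_pos":[0,0,0],"twist":0},
  {"grip":0,"delta_pos":[0,0,0],"twist":0},
  {"grip":0,"delta_pos":[0,0,0],"twist":0},
], force=70)

```text
clock: 15.53
position: [0.5215, 0.2634, 0.1074]
ee_rot: [-0.028, 0.707, -0.026, -0.706]
contact_force: [-0.0, 3.7, 3.4]
width: 0.0133
```

```bash
python3 -c "
from h import *
st()"
```

```text
15.53 [0.5215 0.2634 0.1074] jaw -94.38 tilt -1.0 w 0.0133 F [-0.   3.7  3.4] M [ 0.37  0.13 -0.16] q [0.35 0.38 1.67 0.   1.09 1.99]
```

Request:
step_arm([
  {"grip":0,"delta_pos":[-0.0004,-0.006,0],"twist":0},
  {"grip":0,"delta_pos":[-0.0005,-0.006,0],"twist":0},
  {"grip":0,"delta_pos":[-0.0005,-0.006,0],"twist":0},
  {"grip":0,"delta_pos":[-0.0005,-0.006,0],"twist":0},
  {"grip":0,"delta_pos":[-0.0005,-0.006,0],"twist":0},
  {"grip":0,"delta_pos":[-0.0005,-0.006,0],"twist":0},
  {"grip":0,"delta_pos":[-0.0003,-0.006,0],"twist":0},
  {"grip":0,"delta_pos":[0,0,0],"twist":0},
  {"grip":0,"delta_pos":[0,0,0],"twist":0},
  {"grip":0,"delta_pos":[0,0,0],"twist":0},
])

```text
clock: 16.37
position: [0.5181, 0.2213, 0.1074]
ee_rot: [-0.028, 0.707, -0.026, -0.706]
contact_force: [-1.5, 5.5, 4.5]
width: 0.0132
```

```bash
python3 -c "
from h import *
import pickle
st(); d=cam('top');e=cam('side');pickle.dump((d,e),open('p6.pkl','wb'))
a=cv2.resize(d['img'][210:265,90:175],(799,517),interpolation=2)[:,:340]
a=cv2.resize(d['img'][210:270,110:170],(400,400),interpolation=2);b=cv2.resize(e['img'][300:360,180:240],(400,400),interpolation=2)
cv2.imwrite('pics/c6.png',np.hstack([a,b])[:,:,::-1])"
```

```text
16.37 [0.5181 0.2213 0.1074] jaw -94.41 tilt -1.0 w 0.0132 F [-1.5  5.5  4.5] M [ 0.74  0.18 -0.1 ] q [0.28 0.35 1.72 0.   1.07 1.93]
```

View pics/c6.png

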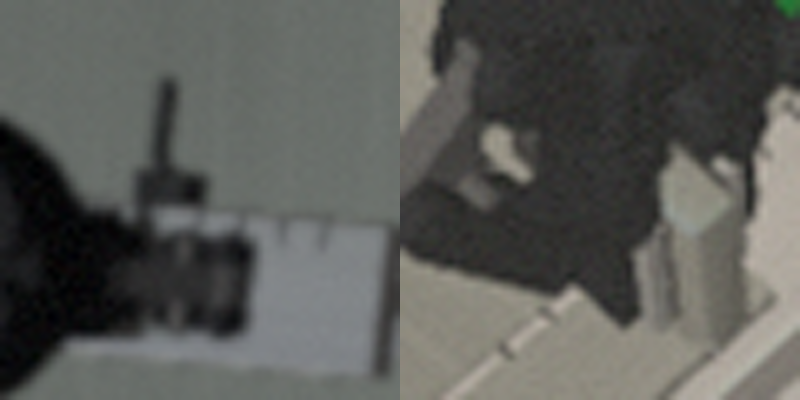

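The shutter has moved 42 mm by the tool's position. The pointer shows near top crop (147,215) beside the clip block. I need one enlarged, contrast-stretched look to see which part of the clip is the fin.

Run:
```python
from h import *
import pickle
T=pickle.load(open('top0.pkl','rb'));S=pickle.load(open('side0.pkl','rb'));d,e=pickle.load(open('p6.pkl','rb'))
def f(im,x,y,w,h):
    c=im[y:y+h,x:x+w,::-1].astype(float); lo,hi=np.percentile(c,0.5),np.percentile(c,95); c=np.clip((c-lo)/(hi-lo),0,1)**.6*255
    return cv2.resize(c.astype(np.uint8),(400,300),interpolation=cv2.INTER_CUBIC)
cv2.imwrite('pics/z7.png',np.vstack([np.hstack([f(T['img'],104,216,40,30),f(S['img'],188,318,40,30)]),np.hstack([f(d['img'],114,216,40,30),f(e['img'],188,318,40,30)])]))
g=d['img'].astype(float).mean(2); np.set_printoptions(linewidth=200); print(g[232:244,124:146].round().astype(int)); print(T['img'].astype(float).mean(2)[230:242,124:146].round().astype(int))
```

```text
[[108 106 104 106 106 104 105  99  80  52  44  71  98 105 106 107 106 106 108 108 105 106]
 [108 107 106 103 105 106 105  98  78  54  42  69  96 106 105 104 105 104 108 108 105 104]
 [108 107 103 107 108 105 101  93  79  56  44  63  86  99 102 103 105 107 108 107 105 106]
 [108 108 105 103 106 100  83  71  61  50  40  44  65  77  86  90  95 104 110 108 106 107]
 [108 107 103 106 106  95  72  51  44  41  36  43  48  53  50  59  69  91 105 108 107 106]
 [108 108 107 107 103  96  68  45  37  40  41  45  44  38  29  30  51  81 104 108 108 108]
 [105 103 103 104 104  91  65  42  40  38  42  45  43  34  23  25  49  83 104 107 107 106]
 [ 95  96  98 102 100  91  63  44  38  42  46  45  43  33  22  25  55  88 106 108 107 107]
 [ 82  86  89  87  94  89  67  47  48  59  59  64  60  56  50  50  63  90 103 106 104 104]
 [ 54  58  58  65  87  96  71  55  65  87  97 105 104 100  95  84  84  98 102 101 101  99]
 [ 22  28  26  39  71  84  65  51  67  95 112 123 124 122 117 104 103 118 120 121 118 106]
 [  8  12   7  21  43  55  46  38  55  88 115 122 122 121 112 103 109 124 129 124 120 109]]
[[105 1
[... 385 characters left out ...]
9  93  78  56  42  61  86  97 100 103 103 104 107 105 105 103]
 [106 106 103 103 103  98  81  70  62  48  41  46  64  76  84  89  95 100 107 106 105 106]
 [106 106 103 103 103  93  73  53  49  43  41  43  49  51  51  60  70  89 102 105 105 106]
 [104 103 104 104 102  92  68  52  46  43  42  44  44  36  31  30  49  82 100 106 103 104]
 [103 103 101 103 102  90  64  53  45  43  40  46  42  32  23  21  50  81 102 105 105 104]
 [ 98  96  97 101  98  89  63  52  52  47  46  45  44  33  24  26  53  85 103 106 107 105]
 [111 110 103  94  97  94  82  75  70  64  61  62  57  55  51  47  62  89 101 103 102 102]
 [125 123 110 100 113 118 115 112 105  98  97 100 102  99  90  82  82  96 100 101 100  97]]
```

View pics/z7.png

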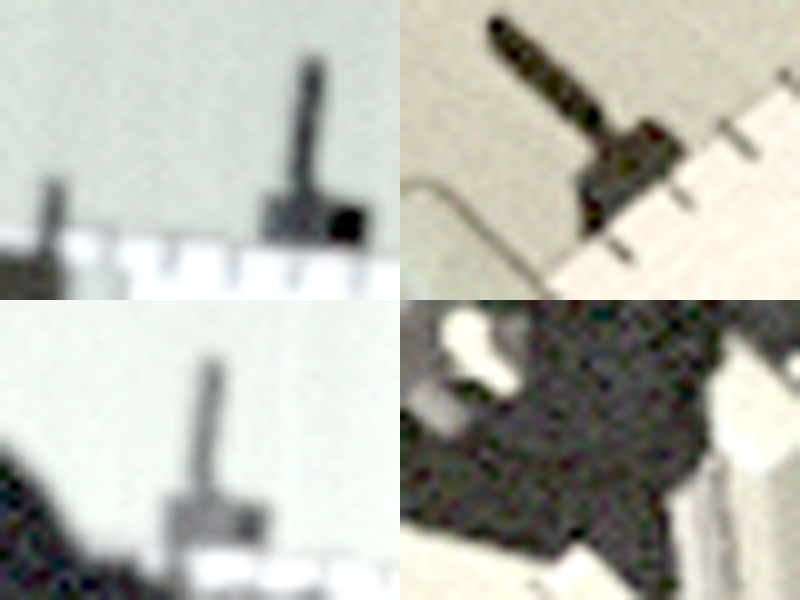

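The thin line in the top view is the fin: it shows at (133.6, row 233) and slopes to about 132.7 at row 241. The pointer is now at about (131.05, 241), so 1.6 px or about 3 mm remains.

Request:
step_arm([
  {"grip":0,"delta_pos":[-0.0001,-0.0015,0],"twist":0},
  {"grip":0,"delta_pos":[-0.0001,-0.0015,0],"twist":0},
  {"grip":0,"delta_pos":[0,0,0],"twist":0},
  {"grip":0,"delta_pos":[0,0,0],"twist":0},
  {"grip":0,"delta_pos":[0,0,0],"twist":0},
  {"grip":0,"delta_pos":[0,0,0],"twist":0},
])

```text
clock: 16.97
position: [0.5179, 0.2186, 0.1074]
ee_rot: [-0.028, 0.707, -0.026, -0.706]
contact_force: [-1.4, 6.6, 4.5]
width: 0.0131
```

Run:
```python
from h import *
st(); d=cam('top'); g=d['img'].astype(float).mean(2); np.set_printoptions(linewidth=200); print(g[226:246,126:142].round().astype(int))
from h import *
u=np.array([-.0771,-.997]) # pull
for r in range(224,234,2):
    w=np.clip(100-g[r:r+2,129:139].mean(0),0,None);c=(w*np.arange(129,139)).sum()/w.sum();print('fin',r+.5,c.round(2),(onz(d,c,r+.5,.1)[:2]@u*1e3).round(2))
for r in range(239,244):
    b=g[r,129:136].copy(); i=np.argmin(b[1:-1])+1; y0,y1,y2=b[i-1:i+2]; c=129+i+.5*(y0-y2)/(y0-2*y1+y2);print('ptr',r,round(c,2),(onz(d,c,r,.1)[:2]@u*1e3).round(2))
save(d,'z8.png',(110,212,150,252),15)
```

```text
16.97 [0.5179 0.2186 0.1074] jaw -94.4 tilt -1.0 w 0.0131 F [-1.4  6.6  4.5] M [ 0.83  0.2  -0.12] q [0.27 0.35 1.72 0.   1.07 1.92]
[[106 106 106 105 104 102  94  74  50  49  79  99 105 104 103 105]
 [105 105 105 105 104 104  92  68  48  57  84 101 104 105 104 105]
 [106 104 105 105 103 103  91  63  45  59  86 104 105 104 104 105]
 [104 104 105 104 105 103  89  61  41  57  87 102 105 105 105 105]
 [102 105 105 107 105 101  86  59  41  65  95 105 106 104 104 108]
 [104 103 106 105 105 101  85  55  44  69  99 106 106 106 105 106]
 [104 106 107 106 103  97  81  52  46  72 100 105 106 106 104 104]
 [104 105 106 106 103  97  78  52  45  71  97 105 105 104 106 108]
 [103 104 106 104 100  95  81  57  45  62  85 100 100 104 105 107]
 [106 106 106  98  83  71  64  51  37  45  65  77  83  91  98 105]
 [105 104 104  95  72  53  48  44  38  42  47  53  54  60  71  91]
 [106 107 104  93  70  51  45  42  39  44  45  36  29  30  51  82]
 [103 107 104  91  68  51  45  39  39  45  43  33  22  23  50  84]
 [ 98 101 101  90  65  51  45  37  40  45  45  33  25  28  55  87]
 [ 91  88  86  87  77  65  49  46  54  64  63  55  51  48  63  89]
 [ 60  58  65  82  95  82  55  62  89 104 103 100  92  85  84  96]
 [ 25  26  40  61  81  75  56  67 101 120 125 123 116 105 104 117]
 [ 11  12  16  34  48  50  44  59  92 118 126 124 115 101 106 126]
 [ 11  11  11  15  21  27  29  46  71  93 102 107  92  81  93 113]
 [  9  13  11   6  14  12  17  35  53  64  67  69  66  66  70  82]]
fin 224.5 134.57 -256.88
fin 226.5 134.28 -256.94
fin 228.5 134.07 -256.85
fin 230.5 133.78 -256.92
fin 232.5 133.57 -256.84
ptr 239 133.24 -255.93
ptr 240 132.79 -256.52
ptr 241 132.31 -257.2
ptr 242 132.13 -257.3
ptr 243 131.79 -257.7
```

View pics/z8.png

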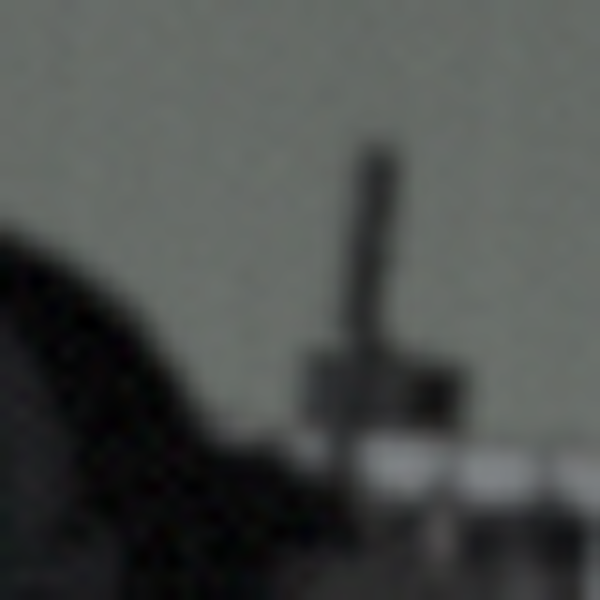

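The pointer is in line with the fin, with about 0.4 mm still to go. The force of 6.6 N matches the spring at 45 mm out. One small nudge, a last check, and then I'll hand it in.

Request:
step_arm([
  {"grip":0,"delta_pos":[0,-0.0004,0],"twist":0},
  {"grip":0,"delta_pos":[0,0,0],"twist":0},
  {"grip":0,"delta_pos":[0,0,0],"twist":0},
  {"grip":0,"delta_pos":[0,0,0],"twist":0},
  {"grip":0,"delta_pos":[0,0,0],"twist":0},
  {"grip":0,"delta_pos":[0,0,0],"twist":0},
  {"grip":0,"delta_pos":[0,0,0],"twist":0},
  {"grip":0,"delta_pos":[0,0,0],"twist":0},
])

```text
clock: 17.68
position: [0.5179, 0.2182, 0.1074]
ee_rot: [-0.028, 0.707, -0.026, -0.706]
contact_force: [-1.8, 6.9, 5.8]
width: 0.0132
```

```bash
python3 nib.py top
python3 - <<'E'
from h import *
d=cam('top'); g=d['img'].astype(float).mean(2); u=np.array([-.0771,-.997])
for r in (241,242):
    b=g[r,129:136]; i=np.argmin(b[1:-1])+1; y0,y1,y2=b[i-1:i+2]; c=129+i+.5*(y0-y2)/(y0-2*y1+y2);print('ptr',r,round(c,2),(onz(d,c,r,.1)[:2]@u*1e3).round(2),'fin -256.9')
st(); print(manip.sign_off())
E
```

```text
17.68 [0.5179 0.2182 0.1074] jaw -94.4 tilt -1.0 w 0.0132 F [-1.8  6.9  5.8] M [ 0.84  0.28 -0.18] q [0.27 0.35 1.72 0.   1.07 1.92]
top [(23, -138.6, 7), (25, -139.1, 7), (27, -140.1, 16), (29, -139.5, 18), (31, -138.5, 26), (33, -138.3, 30), (35, -138.4, 30), (37, -138.3, 22), (39, -138.5, 19), (41, -138.4, 25), (43, -138.2, 10)]
ptr 241 132.51 -256.81 fin -256.9
ptr 242 132.26 -257.04 fin -256.9
17.83 [0.5179 0.2182 0.1074] jaw -94.4 tilt -1.0 w 0.0131 F [-0.9  6.7  4.7] M [ 0.83  0.27 -0.13] q [0.27 0.35 1.72 0.   1.07 1.92]
the job is handed in; nothing more can be done
None
```

The key is wound until its nib points at the bar, and the shutter is held out at the clip against its spring. I handed the job in at about 17.8 s, with the gripper still holding.

- **Key:** I wound it clockwise in part turns of 46°, 46°, 43.5° and 5°. The last turn was a correction, because after the first three a check in both views showed the nib about 5° short. At the end the nib was within about 1° of the bar in the top view. The side view agreed when I last used it, just before I moved to the shutter.
- **Shutter:** I pulled it out about 45 mm. The last top view put the pointer within about 0.2 mm of the fin's line. The pull of about 6.8 N matches the spring at that distance.
- **Bystanders:** The arm touched nothing else that I noticed. The jar, strainer and cups looked unmoved in the view before the shutter grasp, but I did not measure them.
- **Disagreements:** The camera and the gripper differed by about 1.5 mm on the key's axis. One part of the timing was wasted: I turned the empty gripper back 46° after the first part turn and had to undo it.

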